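# Rebuild the key-cutting arbor on the yellow stand

## Task

Put the cutter set back together on the post of the yellow stand: first the black flange at the bottom, then the toothed steel cutter, then the brass sleeve, and the red knob on top, each slipped over the post and lying flat on the one below. Leave the blue stand empty, and leave the white wheel, the padlock, the lock cylinder and the screwdriver where they lie.

Things in the scene. Friction and masses are not known exactly. Their poses are not given: they have to be found in the camera images.
- flange: Black flange ring, 48 mm outer diameter, 10 mm high, plain round through-hole of 20 mm. Origin at the centre of its underside, z up; it lies flat on the counter at the start. About 100 g.
- cutter: Bright steel key-cutting wheel with fine teeth on its rim, 60 mm over the teeth, 8 mm high, round through-hole of 20 mm. Origin at the centre of its underside, z up; it lies flat on the counter at the start. About 140 g; may be gripped by its rim.
- sleeve: Small brass spacer sleeve (a ring), 34 mm outer diameter, 10 mm high, round through-hole of 20 mm. Origin at the centre of its underside, z up; it lies flat on the counter at the start. About 50 g.
- knob: Red round fluted clamp knob, 41 mm outer diameter, 24 mm high, closed on top (with a small dark disc), with a plain round hole of 20 mm, 15 mm deep, in its underside; it lies with the hole down and just slips over the post, no turning needed. Origin at the centre of its underside, z up; it lies flat on the counter at the start. About 60 g.
- stand_yellow: The stand to be built on: a square yellow plate, 84 x 84 mm and 10 mm thick, with an upright steel post 12 mm in diameter in its middle, its top 50 mm above the counter, the uppermost 6 mm tapering to 5 mm. Fixed. Origin at the centre of the plate's underside, on the post's axis. Parts have 4 mm of play all round on the post.
- stand_blue: A second stand, the same but with a blue plate, to be left empty: an upright steel post 12 mm in diameter in its middle, its top 50 mm above the counter, the uppermost 6 mm tapering to 5 mm. Fixed. Origin at the centre of the plate's underside, on the post's axis.
- deburr_wheel: White nylon deburring wheel with fine teeth, 58 mm in diameter, 12 mm high, with a 20 mm hole, lying flat and loose. Not wanted. Origin at the centre of its underside.
- padlock: Padlock lying flat and loose: aluminium body 36 x 46 mm, 20 mm high, from the origin 36 mm to its +x, and a steel shackle reaching 33 mm to its -x. Not wanted. Origin on the counter, in the middle of the body's shackle edge.
- lock_cylinder: Pale metal profile lock cylinder standing loose on its flat foot, 60 mm long along its x, 20 mm wide, 32 mm high. Not wanted. Origin at the centre of its underside.
- screwdriver: Screwdriver with an orange handle, 170 mm long along its x (handle to -x), 26 mm high, lying loose on the counter's far side. Not wanted. Origin on the counter, at the middle of its length.
Not all that is in view belongs to the job. Several things look just like the knob: the one meant starts nearest to the robot's base.

How it is judged:
On the way, in this order (a step that is already met when the one before it is completed fails the run):
1. the black flange ring sits flat on the base of the yellow stand, over its post, let go (horizontal distance between flange and stand_yellow below 0.008 m and z of flange in the frame of stand_yellow between 0.0065 and 0.0135 m and angle between flange's own z axis and vertical below 0.12 rad and linear speed of flange below 0.02 m/s and angular speed of flange below 0.3 rad/s and contact force between flange and the fingers below 0.1 N), for 0.2 s.
2. the toothed steel cutter lies flat on the flange, let go (horizontal distance between each of flange, cutter and stand_yellow below 0.008 m and z of flange in the frame of stand_yellow between 0.0065 and 0.0135 m and angle between each of flange, cutter's own z axis and vertical below 0.12 rad and linear speed of each of flange, cutter below 0.02 m/s and angular speed of each of flange, cutter below 0.3 rad/s and z of cutter in the frame of stand_yellow between 0.0165 and 0.0235 m and contact force between cutter and the fingers below 0.1 N), for 0.2 s.
3. the brass sleeve lies flat on the cutter, let go (horizontal distance between each of flange, cutter, sleeve and stand_yellow below 0.008 m and z of flange in the frame of stand_yellow between 0.0065 and 0.0135 m and angle between each of flange, cutter, sleeve's own z axis and vertical below 0.12 rad and linear speed of each of flange, cutter, sleeve below 0.02 m/s and angular speed of each of flange, cutter, sleeve below 0.3 rad/s and z of cutter in the frame of stand_yellow between 0.0165 and 0.0235 m and z of sleeve in the frame of stand_yellow between 0.0245 and 0.0315 m and contact force between sleeve and the fingers below 0.1 N), for 0.2 s.
4. the red knob is fully down on the sleeve, let go (horizontal distance between each of flange, cutter, sleeve, knob and stand_yellow below 0.008 m and z of flange in the frame of stand_yellow between 0.0065 and 0.0135 m and angle between each of flange, cutter, sleeve, knob's own z axis and vertical below 0.12 rad and linear speed of each of flange, cutter, sleeve, knob below 0.02 m/s and angular speed of each of flange, cutter, sleeve, knob below 0.3 rad/s and z of cutter in the frame of stand_yellow between 0.0165 and 0.0235 m and z of sleeve in the frame of stand_yellow between 0.0245 and 0.0315 m and z of knob in the frame of stand_yellow between 0.0345 and 0.0415 m and contact force between knob and the fingers below 0.1 N), for 0.2 s.
At the end, for the whole second after the job is handed in: On the yellow stand's post, from the bottom: flange on the plate (underside 10 mm above the counter), cutter on it (20 mm), sleeve (28 mm), knob (38 mm), each within 3.5 mm of that height, within 8 mm of the post's axis, tilted less than 0.12 rad, and at rest (under 20 mm/s and 0.3 rad/s) (horizontal distance between each of flange, cutter, sleeve, knob and stand_yellow below 0.008 m and z of flange in the frame of stand_yellow between 0.0065 and 0.0135 m and angle between each of flange, cutter, sleeve, knob's own z axis and vertical below 0.12 rad and linear speed of each of flange, cutter, sleeve, knob below 0.02 m/s and angular speed of each of flange, cutter, sleeve, knob below 0.3 rad/s and z of cutter in the frame of stand_yellow between 0.0165 and 0.0235 m and z of sleeve in the frame of stand_yellow between 0.0245 and 0.0315 m and z of knob in the frame of stand_yellow between 0.0345 and 0.0415 m); the robot touches nothing.
It fails at once if the deburr wheel is moved by more than 25 mm from where it lay (distance of deburr_wheel from where it was at the start of the episode above 0.025 m).
It fails at once if the padlock is moved by more than 25 mm from where it lay (distance of padlock from where it was at the start of the episode above 0.025 m).
It fails at once if the lock cylinder is moved by more than 25 mm from where it lay (distance of lock_cylinder from where it was at the start of the episode above 0.025 m).
It fails at once if the screwdriver is moved by more than 25 mm from where it lay (distance of screwdriver from where it was at the start of the episode above 0.025 m).
It also fails if it takes over 104 s, if anything falls off the work surface, if the arm or the gripper's body presses on something with over 40 N, if the wrist force passes 120 N, or if a joint passes its speed limit or range.

## Robot

A 6-joint arm with a two-finger parallel gripper is mounted at the origin on the work surface. World frame = base frame: x ahead of the robot, y to its left, z up, the work surface at z = 0. Lengths are in m, angles in rad, forces in N, time in s.
With the tool pointing down it reaches from about 0.3 to 0.825 m from the base axis. Payload 5.4 kg.
Tool frame: the origin (TCP) lies at the very end of the fingers, on their centre line; the grasp point (between the pads) lies 19 mm behind it; z points along the fingers, y is the line along which they close (so a half turn about z gives the same grasp; the last joint's range is limited). The gripper opens to 92 mm and grips with 3 to 60 N. Pads are 20 mm wide; open, the fingers measure 128 mm over their backs; the gripper's body (75 mm by 189 mm) begins 69 mm behind the grasp point.
Start: joints at [1.124, 0.158, 1.597, -0, 1.386, -0.21], TCP at [0.135, 0.559, 0.215] pointing down, gripper open.
Joint ranges: [-2.91, 2.91], [-0.94, 2.29], [0.18, 2.7], [-1.29, 4.43], [0.17, 2.64], [-3, 3]. Speed limits (rad/s): [2.57, 2.57, 3.14, 3.14, 3.14, 3.14].

## Interface

Orientations are given as a rotation vector (axis times angle).
In Python, from workcell import bot gives the robot as it stands. Calls block until the motion is done:
- bot.goto(position, orientation): joint-space move of the TCP to a pose.
- bot.line_to(position, rot=None, max_speed=0.15): straight line of the TCP; rot=None keeps the orientation; max_speed is the mean speed in m/s.
- bot.set_joints(angles): joint-space move.
- bot.set_gripper(opening, newtons=None): opening from 0.0 (shut) to 1.0 (fully open); newtons is the grip in N (None keeps the last); returns when the fingers have stopped.
- bot.hold(seconds).
- bot.inverse_kinematics(position, orientation): joint angles nearest the present ones, or None.
- bot.read_camera(name): name is "scene" or "top" or "wrist"; returns a dict with "pixels" (480x640x3 uint8, blue, green, red), "fx", "fy", "cx", "cy" (pixels), "k1" (the pictures are not rectified: a ray, as slopes to the right and down, at radius r is drawn at 1 + k1 r^2 times it, then the intrinsics apply), "R" (3x3) and "t" (3): a world point X has camera coordinates R X + t. Camera axes: x right, y down, z forward; pixel columns grow to the right and rows downward; lengths in m; the calibration is good to about 2 mm. A picture is of the moment at which its call begins. There is no depth.
A pose or a line that the arm cannot do raises bot.MotionError and nothing moves.
- bot.job_done(): hands the job in; it is judged then, once.
Readings, each from a call of its own:
- bot.current_clock(): time.
- bot.current_joints(): joint angles.
- bot.current_joint_vel(): joint speeds.
- bot.current_effort(): joint torques, N m.
- bot.current_ee_pos(): TCP position.
- bot.current_tool_rot(): TCP orientation.
- bot.current_contact_force(): force on the tool from outside, world axes, zero at the start.
- bot.current_ft_torque(): the same for the moment, N m.
- bot.current_opening(): opening from 0.0 (shut) to 1.0 (fully open).
- bot.current_grip_force(): force on a finger pad.
Only numpy, scipy, OpenCV 4.12 (cv2) and the standard library are available. Lean on these libraries where they do the work, as an engineer would, in place of code of your own. Each camera call takes 0.05 s, during which the arm holds its last target. There are 200 camera calls.

## Working session

There is one attempt and no reset: what is moved stays moved. The work goes in short steps, each a Python script; the robot and the scene stay as the last script left them, time stands still between calls to the robot, and variables do not carry over. Pictures are saved under pics/ and viewed, at most 14 in all, crops included, and the job is handed in when it is done.

```bash
mkdir -p pics
cat > h.py <<'E'
import numpy as np, cv2
from workcell import bot
def cam(n):
    c=bot.read_camera(n); return c
def px2w(c,u,v,z):
    K=np.array([[c["fx"],0,c["cx"]],[0,c["fy"],c["cy"]],[0,0,1.]])
    x,y=cv2.undistortPoints(np.array([[[u,v]]],float),K,np.array([c["k1"],0,0,0,0.]))[0,0]
    R=np.array(c["R"]);t=np.array(c["t"])
    o=-R.T@t; d=R.T@np.array([x,y,1.])
    return o+d*(z-o[2])/d[2]
def w2px(c,X):
    p=np.array(c["R"])@np.array(X,float)+np.array(c["t"]); s=p[:2]/p[2]; s=s*(1+c["k1"]*(s@s))
    return s[0]*c["fx"]+c["cx"], s[1]*c["fy"]+c["cy"]
E
python3 - <<'E'
from h import *
for n in("top","scene"):
    c=cam(n); cv2.imwrite(f"pics/{n}0.png",c["pixels"]); R=np.array(c["R"]); print(n,c["fx"],c["k1"],-R.T@np.array(c["t"]),R[2])
print(bot.current_tool_rot(),bot.current_clock())
E
```

```text
top 575.623729536898 -0.09845228922692127 [0.36763928 0.00239841 1.25595567] [ 0.1813569  -0.00750615 -0.9833887 ]
scene 524.5965062051453 -0.08113706546643627 [1.15311279 0.32011988 0.77620936] [-0.55644242 -0.35061209 -0.75328812]
[-3.71090090e-01 -3.11903639e+00  2.46865148e-03] 0.1
```

View pics/top0.png

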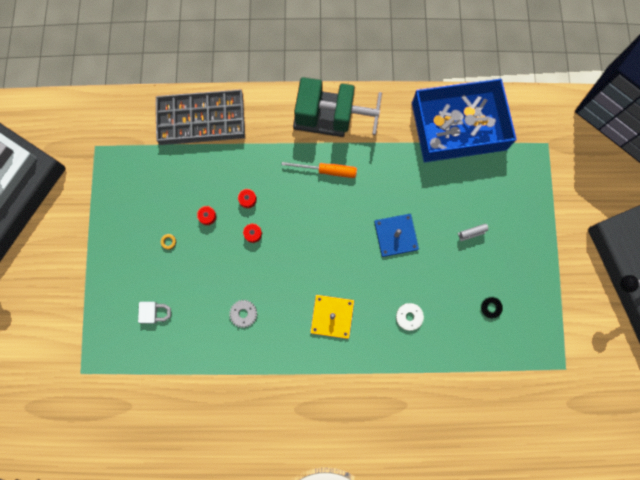

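View pics/scene0.png

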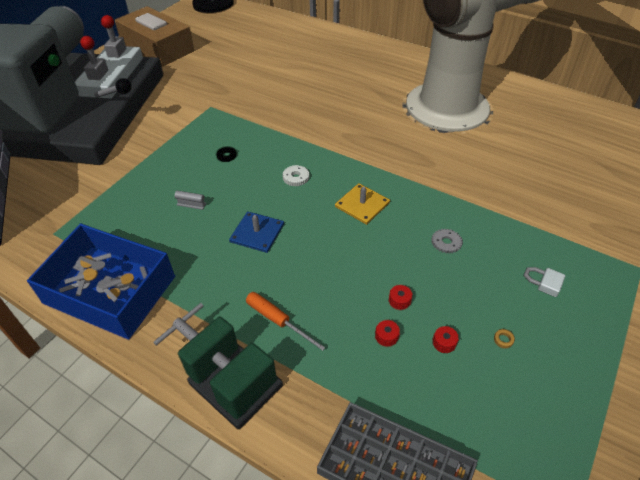

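The top view shows three red knobs at (206,216), (247,198) and (252,233). The flange is at (492,308), the cutter at (243,314), the sleeve at (168,242), the yellow post at (332,317) and the white wheel at (410,317). I'll locate them all in both views and enlarge the knobs.

Run:
```python
from h import *
t=cam("top"); s=cam("scene")
T={'flange':(492,308,.005),'cutter':(243,314,.004),'sleeve':(168,242,.005),'k1':(206,216,.015),'k2':(247,198,.015),'k3':(252,233,.015),'plate':(332,317,.008),'wheel':(410,317,.01),'bpost':(397,235,.04),'padlock':(148,313,.01)}
S={'flange':(227,154,.005),'cutter':(447,241,.004),'sleeve':(504.5,339,.005),'k1':(446,339,.012),'k2':(388,333,.012),'k3':(401,297,.012),'plate':(362.5,203,.008),'wheel':(296,175,.008)}
for k in T:
    a=px2w(t,*T[k]); b=px2w(s,*S[k]) if k in S else a*np.nan
    print(k,a[:2].round(4),b[:2].round(4),'r',np.hypot(*a[:2]).round(4),np.hypot(*b[:2]).round(4))
a=t["pixels"][180:260,180:280]; b=s["pixels"][275:360,360:470]
a=cv2.resize(a,(500,400),interpolation=cv2.INTER_CUBIC); b=cv2.resize(b,None,fx=2.7,fy=2.7)
o=np.zeros((400,800,3),np.uint8);o[:,:500]=a;o[:b.shape[0],500:500+b.shape[1]]=b[:,:300]
cv2.imwrite("pics/knobs.png",o)
```

```text
flange [ 0.4437 -0.3682] [ 0.4492 -0.3662] r 0.5766 0.5795
cutter [0.436  0.1747] [0.4436 0.1746] r 0.4697 0.4768
sleeve [0.5955 0.3446] [0.6028 0.3442] r 0.688 0.6942
k1 [0.6516 0.2592] [0.6575 0.2583] r 0.7013 0.7064
k2 [0.6919 0.1687] [0.6962 0.1691] r 0.7122 0.7165
k3 [0.6125 0.1563] [0.6175 0.1559] r 0.6321 0.6369
plate [ 0.4281 -0.0179] [ 0.4375 -0.0172] r 0.4285 0.4378
wheel [ 0.4263 -0.1862] [ 0.4335 -0.1852] r 0.4652 0.4714
bpost [ 0.6009 -0.1593] [nan nan] r 0.6217 nan
padlock [0.4382 0.3813] [nan nan] r 0.5809 nan
```

View pics/knobs.png

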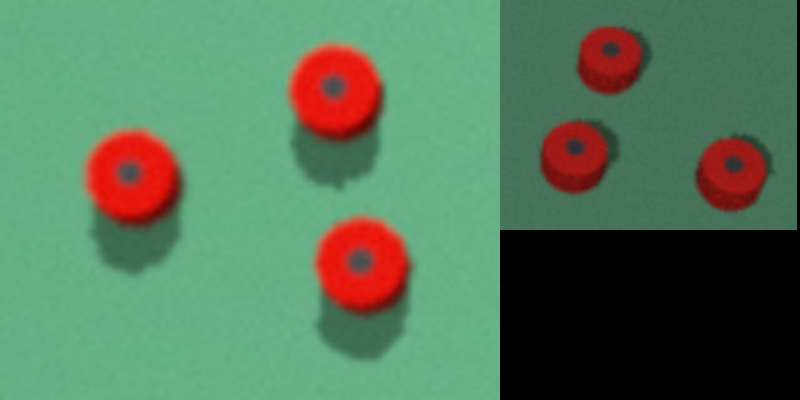

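k3, at (252,233) in the top view and (401,297) in the scene view, is the knob meant. It lies about 0.634 m from the base, against about 0.70 and 0.71 m for the other two, and the crop shows it is otherwise identical. The two cameras disagree by 5–9 mm in x, so I'll refine with the wrist camera.

```bash
cat >> h.py <<'E'
DOWN=np.array([0,np.pi,0])
E
python3 - <<'E'
from h import *
for n,p in(("cutter",(.44,.175,.2)),("stand",(.433,-.0175,.2))):
    bot.goto(p,DOWN); c=cam("wrist"); cv2.imwrite(f"pics/w_{n}.png",c["pixels"])
    R=np.array(c["R"]); print(bot.current_joints(),bot.current_ee_pos(),-R.T@np.array(c["t"]),R[2],c["fx"],bot.current_clock())
    np.save(f"pics/w_{n}.npy",c,allow_pickle=True)
a=cv2.imread("pics/w_cutter.png");b=cv2.imread("pics/w_stand.png")
cv2.imwrite("pics/w0.png",cv2.resize(np.vstack([a,b]),(400,600)))
E
```

```text
[ 1.24013023e-01 -9.88445296e-02  1.88929033e+00  2.13864904e-04
  1.35102237e+00 -1.44797497e+00] [0.43983264 0.175722   0.20006238] [0.35826107 0.17659728 0.3699995 ] [ 0.28902085  0.00109729 -0.95732217] 353.4022707480042 2.0333
[-3.18228990e-01 -2.13754879e-01  1.99048026e+00  6.32864369e-04
  1.36496539e+00 -1.89062571e+00] [ 0.43317265 -0.01624954  0.19999013] [ 0.35152414 -0.01568467  0.36994846] [ 0.28914322  0.00135512 -0.95728489] 353.4022707480042 2.875
```

View pics/w0.png

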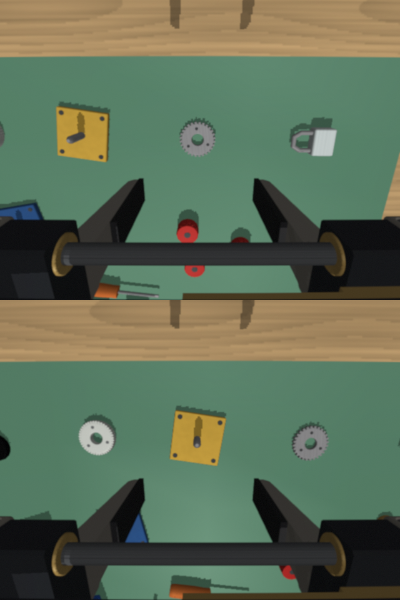

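```bash
cat >> h.py <<'E'
def patch(c,x,y,z,half=.05,n=400):
    "orthographic map of plane z: col right = -y... row down = -x (top of patch = far)"
    K=np.array([[c["fx"],0,c["cx"]],[0,c["fy"],c["cy"]],[0,0,1.]])
    g=np.linspace(half,-half,n); X,Y=np.meshgrid(x+g,y+g,indexing='ij')
    P=np.stack([X,Y,np.full_like(X,z)],-1).reshape(-1,3)
    uv=cv2.projectPoints(P,np.array(c["R"]),np.array(c["t"]),K,np.array([c["k1"],0,0,0,0.]))[0].reshape(n,n,2).astype(np.float32)
    return cv2.remap(c["pixels"],uv[...,0],uv[...,1],cv2.INTER_CUBIC)
def grid(p):
    p=p.copy(); n=len(p)
    for k in range(0,n,n//10): cv2.line(p,(k,0),(k,6),(255,0,255),1);cv2.line(p,(0,k),(6,k),(255,0,255),1)
    cv2.line(p,(n//2,0),(n//2,n),(255,0,255),1);cv2.line(p,(0,n//2),(n,n//2),(255,0,255),1)
    return p
E
python3 - <<'E'
from h import *
O=[("knob",.615,.156,.024),("sleeve",.599,.3445,.010),("cutter",.44,.175,.008),("stand",.433,-.0175,.010),("flange",.4465,-.367,.010)]
tiles=[]
for n,x,y,z in O:
    bot.goto((x,y,.2),DOWN); bot.hold(.15); c=cam("wrist"); np.save(f"pics/w_{n}.npy",c,allow_pickle=True)
    print(n,bot.current_ee_pos(),bot.current_clock())
    tiles.append(patch(c,x,y,z))
    if n=="stand": tiles.append(patch(c,x,y,.05))
tiles=[cv2.resize(grid(t),(266,266)) for t in tiles]
cv2.imwrite("pics/tiles.png",np.vstack([np.hstack(tiles[:3]),np.hstack(tiles[3:])]))
E
```

```text
knob [0.61483066 0.15492462 0.2006321 ] 4.0667
sleeve [0.59973122 0.34265271 0.2001341 ] 5.05
cutter [0.44082246 0.1754615  0.20021317] 6.175
stand [ 0.43317973 -0.01629147  0.19996757] 7.1667
flange [ 0.44704031 -0.36598022  0.20025042] 8.6833
```

View pics/tiles.png

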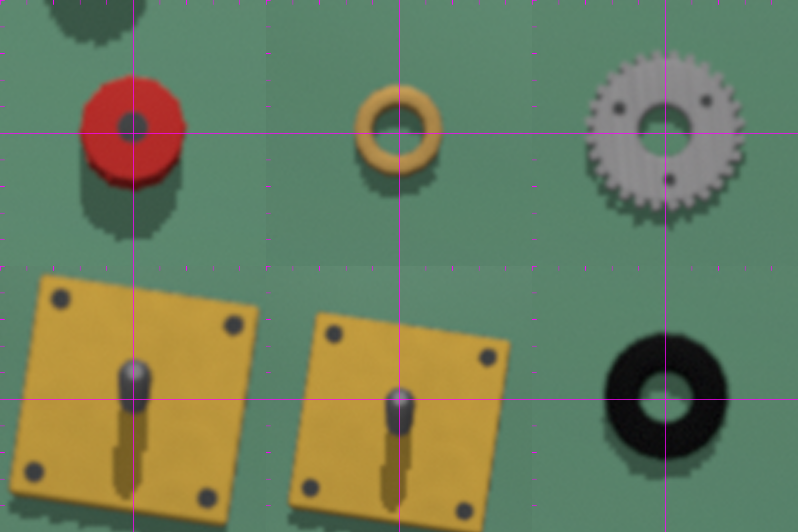

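The tiles give positions: flange (.448,-.3675), cutter (.4413,.175), sleeve (.6004,.345), knob (.6168,.156) and post (.4336,-.018). The post centre from the plate corners and from its tip agree. Next I place the flange.

```bash
cat >> h.py <<'E'
POST=np.array([.4336,-.018])
def hover(xy,z):
    xy=np.array(xy,float); bot.goto((*xy,z),DOWN); bot.hold(.1)
    e=xy-np.array(bot.current_ee_pos())[:2]
    bot.line_to((*(xy+e),z),max_speed=.05); return xy+e
def descend(xy,cmd,zs):
    bot.line_to((*cmd,zs+.015)); bot.hold(.1)
    e=np.array([*xy,zs+.015])-np.array(bot.current_ee_pos()); print("err mm",(e*1e3).round(1))
    cmd=cmd+e[:2]; bot.line_to((*cmd,zs+e[2]),max_speed=.04); return cmd
def pick(xy,d,off=.003,N=15):
    bot.set_gripper(min(1,(d+.024)/.092)); cmd=hover(xy,.12)
    cmd=descend(xy,cmd,off); bot.set_gripper(max(0,(d-.02)/.092),N)
    bot.hold(.1); print("opening mm",bot.current_opening()*92,"grip",bot.current_grip_force(),bot.current_ee_pos())
    bot.line_to((*cmd,.15),max_speed=.25)
    print("lifted mm",bot.current_opening()*92,bot.current_grip_force())
def place(d,under,off=.003,xy=POST):
    cmd=hover(xy,.15); cmd=descend(xy,cmd,under+off+.001)
    print("F",np.round(bot.current_contact_force(),1),bot.current_ee_pos())
    bot.set_gripper(min(1,(d+.02)/.092)); bot.hold(.1); bot.line_to((*cmd,.15),max_speed=.25)
E
python3 - <<'E'
from h import *
pick((.448,-.3675),.048); place(.048,.010)
bot.goto((.433,-.0175,.2),DOWN); bot.hold(.15); c=cam("wrist")
t=[grid(patch(c,*POST,.02)),grid(patch(c,*POST,.05))]
cv2.imwrite("pics/p1.png",np.hstack(t)); print(bot.current_clock())
E
```

```text
err mm [ 0.3 -0.5 -1.5]
opening mm 47.02450221653723 grip 14.99996761791408 [ 0.44723364 -0.36662998  0.00161745]
lifted mm 47.596462781432976 14.999753977172077
err mm [-0.6 -0.7 -1.1]
F [ 0.  -0.8 -0.3] [ 0.43234146 -0.01762448  0.01266987]
17.8417
```

View pics/p1.png

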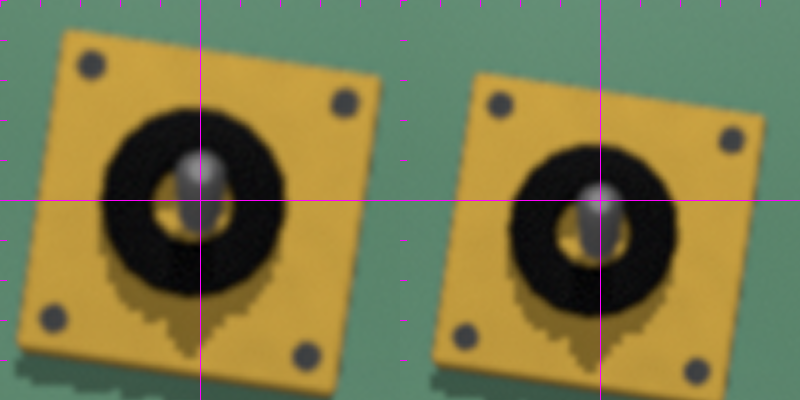

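The flange is seated over the post, about 1.7 mm off centre, which is within the play. Cutter next.

```bash
sed -i 's/zs+e\[2\])/zs+e[2]*.5)/' h.py
python3 - <<'E'
from h import *
pick((.4413,.175),.060); place(.060,.020)
bot.goto((.433,-.0175,.2),DOWN); bot.hold(.15); c=cam("wrist")
t=[grid(patch(c,*POST,.028)),grid(patch(c,*POST,.05))]
cv2.imwrite("pics/p2.png",np.hstack(t)); print(bot.current_clock())
E
```

```text
err mm [-0.1 -1.3 -1.2]
opening mm 58.557966040137785 grip 15.000080200843513 [0.44027355 0.17482162 0.00256228]
lifted mm 58.50873143914824 14.999595265835524
err mm [-1.3  1.7 -1.1]
F [-0.1  0.9 -2.4] [ 0.43228554 -0.01753782  0.02315601]
26.7333
```

View pics/p2.png

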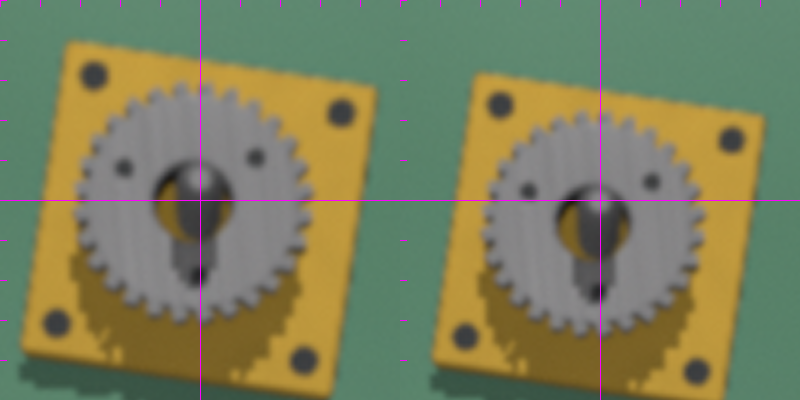

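The cutter lies flat on the flange, about 1.6 mm to the +y side. I'll shift the placing 1 mm in -y for the sleeve.

Run:
```python
from h import *
pick((.6004,.345),.034); place(.034,.028,xy=POST+[0,-.001])
bot.goto((.433,-.0175,.2),DOWN); bot.hold(.15); c=cam("wrist")
t=[grid(patch(c,*POST,.038)),grid(patch(c,*POST,.05))]
cv2.imwrite("pics/p3.png",np.hstack(t)); print(bot.current_clock())
```

```text
err mm [-0.5 -1.7 -1.8]
opening mm 33.501617967252734 grip 15.0000811368227 [0.59916654 0.34453974 0.00218898]
lifted mm 33.50140440570915 14.999933168292046
err mm [-0.5  0.8 -1.2]
F [-0.1  0.1 -0.7] [ 0.43225991 -0.01857196  0.03115364]
36.95
```

View pics/p3.png

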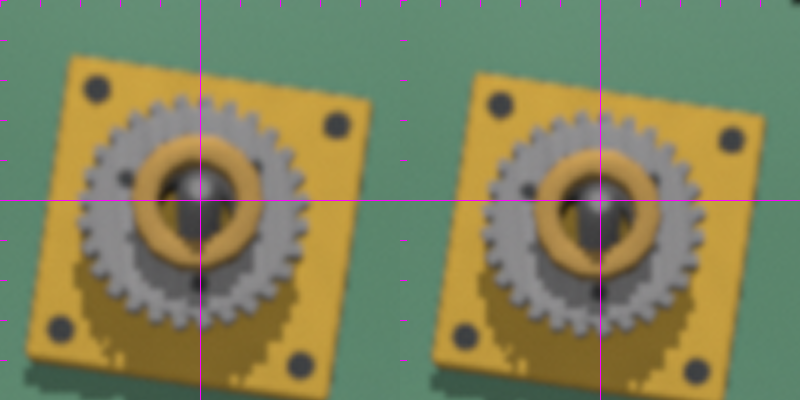

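The sleeve is seated and centred. Now the nearest knob, k3.

Run:
```python
from h import *
pick((.6168,.156),.041,off=.007); place(.041,.038,off=.007,xy=POST+[0,-.001])
bot.goto((.433,-.0175,.2),DOWN); bot.hold(.15); c=cam("wrist")
t=[grid(patch(c,*POST,.062)),cv2.resize(cam("scene")["pixels"][150:250,312:412],(400,400))]
cv2.imwrite("pics/p4.png",np.hstack(t)); print(bot.current_clock())
```

```text
err mm [-1.  -1.3 -1.7]
opening mm 39.6441663560408 grip 15.000168475380633 [0.61562254 0.15587523 0.0063489 ]
lifted mm 39.51641432705689 14.999901861010585
err mm [-0.3  0.8 -1.3]
F [-0.4 -0.  -1.2] [ 0.43223705 -0.01854555  0.04511508]
45.9333
```

View pics/p4.png

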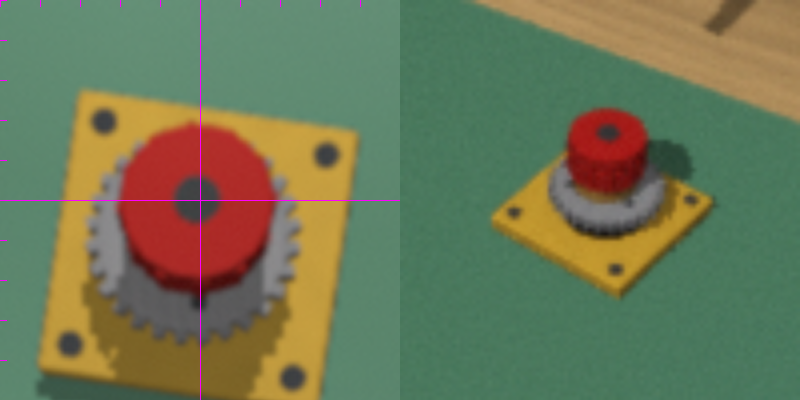

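The knob is level, centred on the post and down on the sleeve, and the arm is clear. Handing in.

```bash
python3 -c "
from workcell import bot
print(bot.job_done())"
```

```text
the job is handed in; nothing more can be done
None
```

The cutter set is back on the yellow stand's post in order (flange, cutter, sleeve, knob), each looking flat and centred in the pictures, and I handed it in at about 46 s; no verdict came back.

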